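# Fetch the boxed-in garlic keeper from the condiment rack

### The arm

A 6-joint arm with a two-finger parallel gripper is mounted at the origin on the work surface. World frame = base frame: x ahead of the robot, y to its left, z up, the work surface at z = 0. Lengths are in mm, angles in degrees, forces in N, time in s.
With the tool pointing down it reaches from about 300 to 850 mm from the base axis. Payload 4.2 kg.
Tool frame: the origin (TCP) lies on the centre line of the jaws, within the pads' length; the fingertips stand 11 mm ahead of it and the grasp point (between the pads) lies 8 mm behind it; z points along the fingers, y is the line along which they close (so a half turn about z gives the same grasp; the last joint's range is limited). The gripper opens to 91 mm and grips with 3 to 60 N. Pads are 32 mm wide; open, the fingers measure 118 mm over their backs; the gripper's body (76 mm by 178 mm) begins 60 mm behind the grasp point.
Start: joints at [68.354, 18.312, 89.639, -0, 72.044, -1.146], TCP at [201.376, 538.6, 224.976] pointing down, gripper open.
Joint ranges: [-177.97, 177.97], [-48.28, 115.42], [12.27, 149.76], [-77.06, 257.06], [2.81, 150.46], [-146.56, 146.56]. Speed limits (degrees/s): [147.25, 147.25, 180, 180, 180, 180].

### API

Orientations are given as [roll, pitch, yaw] about the fixed x, y, z axes, in that order (R = Rz(yaw) Ry(pitch) Rx(roll)).
In Python, from workcell import env, grab_frame, camera_model, models gives the robot as it stands.
- The arm moves only by the shell command python3 -m crank 'ROWS' [FORCE]. ROWS is text: rows parted by semicolons, each of 7 numbers parted by spaces: the closure, from -1 (fully open) to 1 (shut), so that 0 is half open, then the shift along the tool's x, y, z in mm, then the turn, a rotation vector about the tool's x, y, z in degrees. A call has 1 to 10 rows; each row shifts and turns the commanded pose from where the row before left it, along the tool's axes as they then stand; what a row does not reach is not made up. A row lasts 1/8 s, in which the tool goes at most 62.5 mm and 10.7 degrees, less where a joint would pass 70% of its speed; a pose out of reach is approached as far as the arm can. A call is refused whole if a number of a shift passes 62.5 or a number of a turn 10.7, either way. A call with a gripper value outside its range is refused whole. The fingers move at their own pace and stop on an object; FORCE is the grip in N (left out, the last holds). Time passes only in rows, so rows that do not move let the fingers close. It gives the time, the measured TCP pose, the force, the opening and the grip force at its end, in the units of the state.
- env.state(): the state, without advancing time (a new reading comes with each control period).
- grab_frame(name): name is "scene" or "top"; returns the picture (384x512x3 uint8, blue, green, red); there is no depth.
- camera_model(name): a dict with "K" (3x3 intrinsics, pixels), "R" (3x3) and "t" (3): a world point X has camera coordinates R X + t. Camera axes: x right, y down, z forward; pixel columns grow to the right and rows downward; lengths in mm; the calibration is good to about 2 mm. A picture is of the moment at which its call begins. camera_model takes no time and is no camera call.
- env.job_done(): hands the job in; it is judged then, once.
Trained networks look in the newest picture that a camera, given by its name, has taken for a name from the list of things; names that differ only in an ending like _2 or _b are one class to them, and where a whole thing is asked for, a point or a joint stands for the part that bears it (a point fixed in the world has none). Each returns a list of dicts, best first, with "p" (0 to 1); they miss things now and then, are a little off and sometimes report something else, mostly with a low value. They report only what shows in the picture. A call takes as long as a camera call. They do not tell look-alikes from the thing itself.
- models.search_frame(name, camera): "point" ([x, y, z] in mm, in world coordinates, good to about 4 mm: the middle of the surface that is visible of it).
The state is a dict: "time_s": time; "qpos": joint angles; "qvel": joint speeds; "effort": joint torques, N m; "ee_pos": TCP position; "ee_rot": TCP orientation; "force": force on the tool from outside, world axes, zero at the start; "torque": the same for the moment, N m; "gripper_width": finger opening in mm; "gripper_force": force on a finger pad.
Only numpy, scipy, OpenCV 4.12 (cv2) and the standard library are available. Lean on these libraries where they do the work, as an engineer would, in place of code of your own. Each camera call takes 0.05 s, during which the arm holds its last target. There are 200 camera calls.

### The job

The garlic keeper is boxed in at the back of the condiment rack by the oil bottle, the soy sauce bottle and the pepper mill: move those three over to stand on the red tray, then lift the keeper out and stand it in the middle of the round cork mat. After that put the two bottles and the mill back in the rack, each on the very spot where it stood. Keep them all upright, set them down rather than letting them drop, and leave the jug, spoon and chopsticks where they are.

Things in the scene. Friction and masses are not known exactly. Their poses are not given: they have to be found in the camera images.
- keeper: Off-white ceramic garlic keeper, one rigid piece, 101 mm tall, about 0.42 kg. Origin: centre of its underside, z up. Foot 60 mm across, belly 74 mm with dark vent holes; from 48 to 81 mm above the foot a straight round neck 62 mm across, to grip; knob on top. Starts at the back of the rack, the other three 3 to 12 mm away at its front, front left and front right.
- oil: Oil bottle, green glass, 225 mm tall, about 0.42 kg. Origin: centre of its underside, z up. Square body 46 x 46 mm up to 150 mm, then tapering to a round neck 25 mm across from 166 mm; steel cap 27 mm across from 186 to 221 mm, to grip from above. Starts upright on one of three spots in the rack.
- soy: Soy sauce bottle, dark, round, 196 mm tall, about 0.40 kg. Origin: centre of its underside, z up. Body 60 mm across up to 105 mm, sloping in to 30 mm at 150 mm; black cap 32 mm across from 160 to 193 mm, to grip from above. Starts upright on one of three spots in the rack.
- mill: Pepper mill, turned dark wood, rigid, 209 mm tall, 0.26 kg. Origin: centre of its underside, z up. Foot 58 mm across, slim waist, shoulder 50 mm across at 130 to 146 mm, a groove, then the head 48 mm across from 157 to 188 mm, to grip from above; small steel nut on top. Starts upright on one of three spots in the rack.
- rack: Condiment rack, fixed: bamboo board 172 (x) by 230 mm (y), upper face at z = 10 mm, wire rail round its edge up to 43 mm. Origin: centre of its underside; +x to its back, +y to its left. Spots around (-32, 0), (3, 64), (3, -64) mm, the keeper around (38, 0) mm. A small salt pot (39 mm across, 37 mm tall) stays near the back right corner.
- tray: Red plastic tray, fixed, 270 mm (x) by 180 mm (y), rim 22 mm high, walls and floor 4 mm thick. Origin: centre of its underside on the counter; the inner floor is 4 mm above it. Empty at the start; left or right of the rack.
- mat: Round cork mat, fixed, 110 mm across, 8 mm thick, on the counter on the other side of the rack from the tray. Origin: centre of its underside; the upper face is at z = 8 mm.
- jug: Glass measuring jug, 94 mm across, 115 mm tall, handle on its +y side reaching 86 mm from its axis. Origin: centre of its underside. Stands behind the rack; not to be disturbed.
- spoon: Stainless soup spoon, 193 mm long, 41 mm wide at the bowl, 13 mm high, bowl to its own +x. Origin on the counter near the middle of its length. Lies crosswise in front of the chopsticks, nearest the robot; not to be disturbed.
- chopsticks: Pair of bamboo chopsticks side by side in a paper band, 232 mm long, 18 mm wide, 8 mm high, tips to its own +x. Origin on the counter near the middle of its length. Lies crosswise in front of the rack; not to be disturbed.
Mind the look-alikes: they are no part of the job. What is shaped like the soy but pink or purple is not meant.

How it is judged:
By the outcome, as a careful person would: the job done as asked, in the order asked, and still so for the second after the job is handed in, with the robot touching nothing.
It also fails if it takes over 141 s, if anything falls off the work surface, if the arm or the gripper's body presses on something with over 40 N, if the wrist force passes 120 N, or if a joint passes its speed limit or range.

## Working session

There is one attempt and no reset: what is moved stays moved. The work goes in short steps, Python scripts to look and compute and a shell command to move; the robot and the scene stay as the last step left them, time stands still between calls to the robot, and variables do not carry over. Pictures are saved under pics/ and viewed, at most 14 in all, crops included, and the job is handed in when it is done.

```bash
ls; mkdir -p pics
python3 - <<'E'
from workcell import env, grab_frame, camera_model, models
import cv2
for c in ("scene","top"):
    f=grab_frame(c); cv2.imwrite(f"pics/{c}0.png",f)
    m=camera_model(c); print(c,m["K"],m["R"],m["t"])
    for n in "keeper oil soy mill rack tray mat jug".split():
        print(c,n,[( [round(float(v)) for v in d["point"]],round(d["p"],2)) for d in models.search_frame(n,c)])
print(env.state())
E
```

```text
pics
scene [[437.44778839   0.         254.47988232]
 [  0.         437.44778839 192.81786301]
 [  0.           0.           1.        ]] [[-0.85032469  0.52599836 -0.01654255]
 [ 0.33788112  0.52157652 -0.78345024]
 [-0.40346533 -0.67177649 -0.62123431]] [ 456.46291278 -153.86254738 1278.39709947]
scene keeper [([634, 3, 64], 0.85), ([559, -9, 179], 0.31)]
scene oil [([559, -10, 179], 0.58)]
scene soy [([417, 205, 99], 0.96), ([323, -184, 92], 0.84), ([590, -68, 128], 0.76), ([753, -219, 104], 0.56)]
scene mill [([600, 65, 121], 0.76)]
scene rack [([613, 48, 13], 0.65)]
scene tray [([568, -347, 5], 0.73)]
scene mat [([497, 356, 10], 0.71)]
scene jug [([798, 116, 83], 0.64)]
top [[480.5411369    0.         253.4182936 ]
 [  0.         480.5411369  188.11502986]
 [  0.           0.           1.        ]] [[-0.00788987 -0.99995345 -0.00555328]
 [-0.99722712  0.00827908 -0.07395622]
 [ 0.07399876  0.00495437 -0.99724603]] [  18.2511148   542.30373062 1076.97938178]
top keeper [([616, -19, 86], 0.96)]
top oil [([548, -19, 165], 0.84)]
top soy [([316, -187, 127], 0.87), ([573, -79, 137], 
[... 174 characters left out ...]
jug [([813, 91, 57], 0.61)]
{'time_s': 0.9, 'qpos': array([ 6.83507682e+01,  1.83104610e+01,  8.96403936e+01,  5.81339944e-05,
        7.20447103e+01, -1.14595246e+00]), 'qvel': array([-0.03919523,  0.01256352, -0.09625199,  0.01948241, -0.00690409,
       -0.04525185]), 'effort': array([-1.01857695e-03, -4.12340569e+01, -2.32230842e+01,  7.27138482e-02,
        3.77884833e-02, -6.17257605e-07]), 'ee_pos': array([201.39857455, 538.57314005, 224.9809033 ]), 'ee_rot': array([1.79995565e+02, 3.34057328e-05, 1.59496703e+02]), 'force': array([-0.58922704, -0.9160888 , -0.4130018 ]), 'torque': array([ 0.05147499, -0.01486169, -0.00568103]), 'gripper_force': 0.0, 'gripper_width': 91.26726622330496}
```

Run:
```python
import cv2
for c in ("scene","top"):
    f=cv2.imread(f"pics/{c}0.png"); cv2.imwrite(f"pics/{c}0b.png",cv2.resize(f,(800,600),interpolation=cv2.INTER_CUBIC))
```

```text
(no output)
```

View pics/scene0b.png

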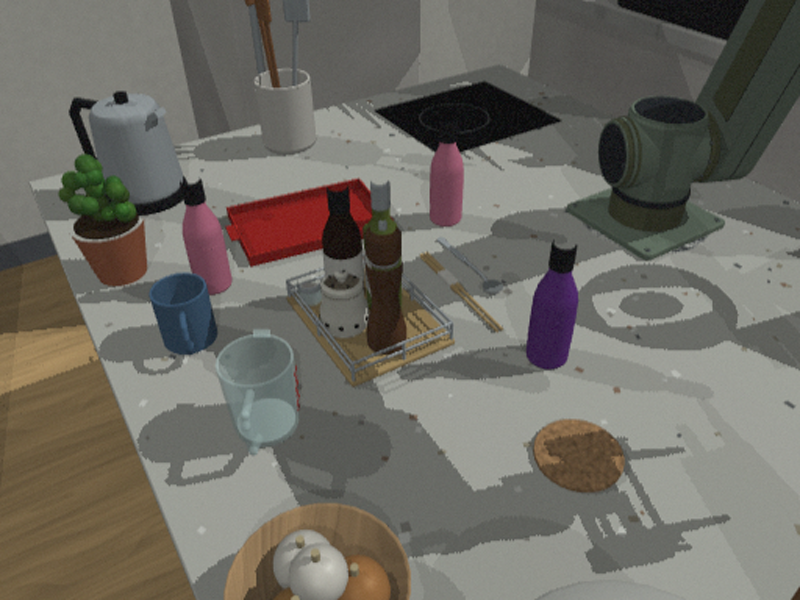

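View pics/top0b.png

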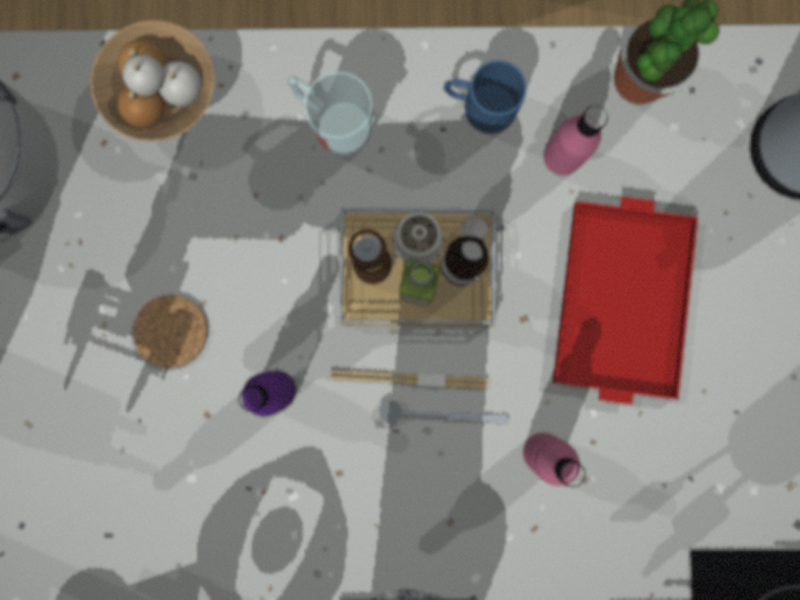

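Run:
```python
import cv2
f=cv2.imread("pics/top0.png")[125:221,208:328]; cv2.imwrite("pics/topc.png",cv2.resize(f,None,fx=6,fy=6,interpolation=cv2.INTER_CUBIC))
f=cv2.imread("pics/scene0.png")[110:250,175:305]; f=cv2.convertScaleAbs(f,alpha=1.6); cv2.imwrite("pics/scenec.png",cv2.resize(f,None,fx=4.2,fy=4.2,interpolation=cv2.INTER_CUBIC))
```

```text
(no output)
```

View pics/topc.png

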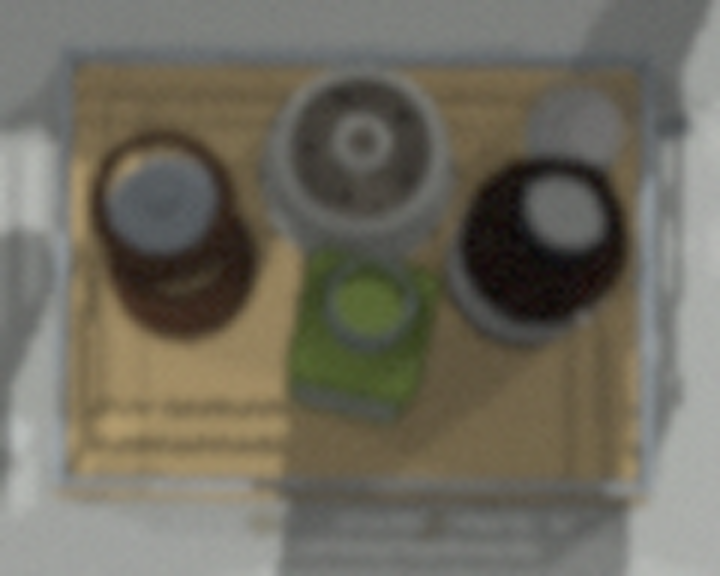

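View pics/scenec.png

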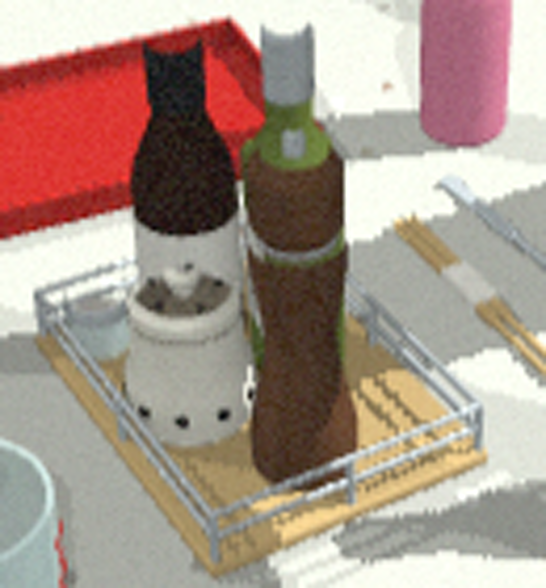

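```bash
cat > h.py <<'E'
import numpy as np
from workcell import env, grab_frame, camera_model, models
def ray(c,u,v):
    m=camera_model(c);R=np.array(m["R"]);t=np.array(m["t"])
    return -R.T@t, R.T@np.linalg.inv(m["K"])@np.array([u,v,1.])
def atz(c,u,v,z):
    C,d=ray(c,u,v); return np.round(C+d*(z-C[2])/d[2],1)
def tri(a,b):
    (C1,d1),(C2,d2)=ray("top",*a),ray("scene",*b)
    s=np.linalg.lstsq(np.c_[d1,-d2],C2-C1,rcond=None)[0]
    p,q=C1+s[0]*d1,C2+s[1]*d2; return np.round((p+q)/2,1), np.round(np.linalg.norm(p-q),1)
def proj(c,X):
    m=camera_model(c); p=np.array(m["K"])@(np.array(m["R"])@np.array(X,float)+m["t"]); return p[:2]/p[2]
E
python3 - <<'E'
from h import *
T=lambda u,v:((u+.5)/6-.5+208,(v+.5)/6-.5+125)
S=lambda u,v:((u+.5)/4.2-.5+175,(v+.5)/4.2-.5+110)
for n,t,s,z,zs in [("oil",(371,303),(287,28),231,231),("mill",(165,202),(293,142),192,219),("soy",(565,213),(175,46),203,203),("keeper",(360,142),(182,268),111,111)]:
    print(n,atz("top",*T(*t),z),atz("scene",*S(*s),zs),tri(T(*t),S(*s)))
# rack corners rail top z43 in top; tray corners rim, mat ellipse
print("rail",[atz("top",*T(*p),43) for p in [(65,52),(655,52),(58,492),(650,492)]])
print("railS",[atz("scene",*S(*p),43) for p in [(38,292),(213,520),(478,403)]])
f=512/800
print("tray",[atz("top",u*f,v*f,22) for u,v in [(576,204),(696,214),(556,384),(678,397)]])
print("mat",atz("top",170*f,331*f,8),atz("scene",579*f,455*f,8))
E
```

```text
oil [550.7 -16.9 231. ] [546.3 -24.1 231. ] (array([550.3, -16.8, 235.5]), np.float64(0.2))
mill [587.9  48.  192. ] [589.6  54.1 219. ] (array([585.2,  46.9, 213.7]), np.float64(0.6))
soy [581.7 -79.7 203. ] [580.5 -84.9 203. ] (array([582.1, -79.9, 205.7]), np.float64(1.5))
keeper [619.6 -17.1 111. ] [617.3 -21.  111. ] (array([619.2, -17. , 114.1]), np.float64(0.1))
rail [array([665.5,  91.7,  43. ]), array([ 663.5, -129.9,   43. ]), array([500.1,  94.7,  43. ]), array([ 498.3, -125.1,   43. ])]
railS [array([ 659. , -131.7,   43. ]), array([665.4,  92.5,  43. ]), array([501.4,  90. ,  43. ])]
tray [array([ 672.6, -251.8,   22. ]), array([ 656.2, -427.2,   22. ]), array([ 410. , -216.2,   22. ]), array([ 390. , -391.4,   22. ])]
mat [491.3 347.5   8. ] [491.5 350.6   8. ]
```

```bash
python3 -m crank '-0.3 0 0 -11 0 0 9.93; -0.3 0 0 -11 0 0 9.93; -0.3 0 0 -11 0 0 9.93; -0.3 0 0 -11 0 0 9.93; -0.3 0 0 -11 0 0 9.93; -0.3 0 0 -11 0 0 9.93; -0.3 0 0 -11 0 0 9.93; -0.3 0 0 0 0 0 0'
```

```text
time_s: 1.9
ee_pos: [201.5, 538.9, 302.8]
ee_rot: [180.0, -0.1, 90.1]
force: [-0.1, 0.3, -0.8]
gripper_width: 59.2
gripper_force: 0.0
```

```bash
python3 -m crank '-0.3 -20 12 0 0 0 0; -0.3 -40 25 0 0 0 0; -0.3 -50 31 0 0 0 0; -0.3 -50 31 0 0 0 0; -0.3 -50 31 0 0 0 0; -0.3 -50 31 0 0 0 0; -0.3 -50 31 0 0 0 0; -0.3 -50 31 0 0 0 0; -0.3 -50 31 0 0 0 0; -0.3 -50 31 0 0 0 0'; python3 -m crank '-0.3 -50 31 0 0 0 0; -0.3 -30 20 0 0 0 0; -0.3 -16 13 0 0 0 0; -0.3 0 0 0 0 0 0; -0.3 0 0 0 0 0 0; -0.3 0 0 0 0 0 0'
```

```text
time_s: 3.15
ee_pos: [486.1, 75.7, 301.6]
ee_rot: [-180.0, 0.0, 90.1]
force: [1.1, 1.1, -0.1]
gripper_width: 59.4
gripper_force: 0.0
time_s: 3.9
ee_pos: [549.6, -16.3, 302.2]
ee_rot: [180.0, -0.0, 90.1]
force: [-0.1, 0.1, 0.0]
gripper_width: 59.0
gripper_force: 0.0
```

```bash
python3 -m crank '-0.3 0 1 20 0 0 0; -0.3 0 0 25 0 0 0; -0.3 0 0 25 0 0 0; -0.3 0 0 18 0 0 0; -0.3 0 0 10 0 0 0; -0.3 0 0 0 0 0 0; -0.3 0 0 0 0 0 0'
python3 - <<'E'
from h import *; import cv2
f=grab_frame("scene")[80:230,175:325]; cv2.imwrite("pics/s1.png",cv2.resize(f,None,fx=3.6,fy=3.6,interpolation=cv2.INTER_CUBIC))
E
```

```text
time_s: 4.78
ee_pos: [551.8, -17.3, 204.9]
ee_rot: [179.9, 0.0, 90.0]
force: [0.3, -0.2, -0.3]
gripper_width: 59.4
gripper_force: 0.0
```

View pics/s1.png

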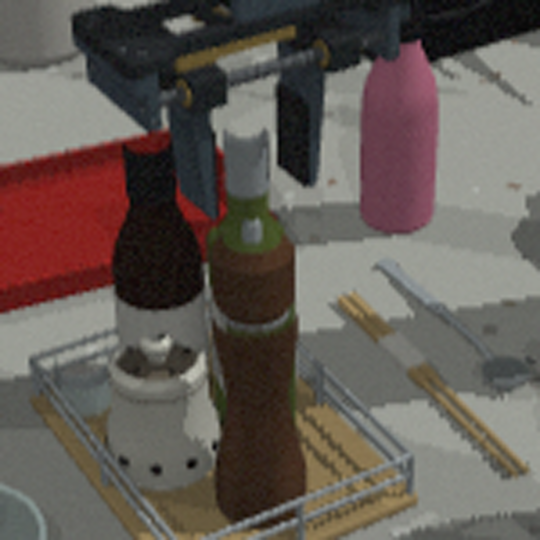

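```bash
python3 -m crank '0.2 0 0 0 0 0 0; 0.3 0 0 0 0 0 0; 0.4 0 0 0 0 0 0; 1 0 0 0 0 0 0; 1 0 0 0 0 0 0; 1 0 0 0 0 0 0; 1 0 0 0 0 0 0; 1 0 0 0 0 0 0' 30; python3 -c "
from h import *; grab_frame('top'); s=env.state(); print(s['ee_pos'],s['force'],s['torque'])"
```

```text
time_s: 5.82
ee_pos: [551.4, -17.5, 204.0]
ee_rot: [180.0, -0.0, 90.0]
force: [0.3, 0.7, 0.0]
gripper_width: 26.1
gripper_force: 30.0
[551.43918122 -17.4647118  204.02687633] [ 1.86602448 -0.10450549  0.01714637] [-0.13597304 -0.18642523 -0.06278938]
```

```bash
python3 -m crank '1 0 0 -3 0 0 0; 1 0 0 -8 0 0 0; 1 0 0 -18 0 0 0; 1 0 0 -30 0 0 0; 1 0 0 -35 0 0 0; 1 0 0 -35 0 0 0; 1 0 0 -35 0 0 0; 1 0 0 -25 0 0 0; 1 0 0 -15 0 0 0; 1 0 0 -6 0 0 0'; python3 -m crank '1 -10 -3 0 0 0 0; 1 -20 -7 0 0 0 0; 1 -30 -11 0 0 0 0; 1 -40 -14 0 0 0 0; 1 -45 -16 0 0 0 0; 1 -45 -16 0 0 0 0; 1 -43 -15 0 0 0 0; 1 -30 -11 0 0 0 0; 1 -20 -7 0 0 0 0; 1 -10 -3 0 0 0 0'; python3 -m crank '1 0 0 10 0 0 0; 1 0 0 20 0 0 0; 1 0 0 30 0 0 0; 1 0 0 35 0 0 0; 1 0 0 35 0 0 0; 1 0 0 30 0 0 0; 1 0 0 20 0 0 0; 1 0 0 12 0 0 0; 1 0 0 8 0 0 0; 1 0 0 0 0 0 0'
```

```text
time_s: 7.12
ee_pos: [551.2, -17.5, 414.4]
ee_rot: [180.0, -0.0, 90.0]
force: [0.1, -0.1, -3.6]
gripper_width: 26.3
gripper_force: 30.0
time_s: 8.38
ee_pos: [447.1, -311.6, 412.7]
ee_rot: [-179.9, -0.1, 89.9]
force: [-0.5, 0.0, -3.4]
gripper_width: 26.2
gripper_force: 30.0
time_s: 9.62
ee_pos: [448.2, -310.2, 213.7]
ee_rot: [-180.0, -0.0, 90.0]
force: [-0.2, -0.3, -3.0]
gripper_width: 26.1
gripper_force: 30.0
```

```bash
python3 -m crank '1 0 0 6 0 0 0; 1 0 0 5 0 0 0; 1 0 0 2 0 0 0; 1 0 0 1 0 0 0; 1 0 0 1 0 0 0; 1 0 0 0 0 0 0; 1 0 0 0 0 0 0'
```

```text
time_s: 10.5
ee_pos: [448.3, -310.5, 199.0]
ee_rot: [180.0, 0.0, 90.0]
force: [0.9, -0.6, -3.1]
gripper_width: 26.2
gripper_force: 30.0
```

```bash
python3 -m crank '1 0 0 0.5 0 0 0; 1 0 0 0.5 0 0 0; 1 0 0 0 0 0 0; 1 0 0 0 0 0 0'; python3 -m crank '1 0 0 0.5 0 0 0; 1 0 0 0 0 0 0; 1 0 0 0 0 0 0'
```

```text
time_s: 11.0
ee_pos: [448.3, -310.5, 198.0]
ee_rot: [180.0, 0.0, 90.0]
force: [0.4, 0.8, -2.6]
gripper_width: 26.3
gripper_force: 30.0
time_s: 11.38
ee_pos: [448.4, -310.6, 197.9]
ee_rot: [180.0, 0.0, 90.0]
force: [-1.3, -0.3, 2.2]
gripper_width: 26.3
gripper_force: 30.0
```

```bash
python3 -m crank '0.3 0 0 0 0 0 0; 0 0 0 0 0 0 0; -0.3 0 0 0 0 0 0; -0.3 0 0 0 0 0 0; -0.3 0 0 -15 0 0 0; -0.3 0 0 -30 0 0 0; -0.3 0 0 -30 0 0 0; -0.3 0 0 -15 0 0 0; -0.3 0 0 0 0 0 0'; python3 -m crank '-0.3 15 9 0 0 0 0; -0.3 35 20 0 0 0 0; -0.3 45 26 0 0 0 0; -0.3 45 26 0 0 0 0; -0.3 45 26 0 0 0 0; -0.3 30 18 0 0 0 0; -0.3 15 9 0 0 0 0; -0.3 0 0 0 0 0 0; -0.3 0 0 0 0 0 0'
python3 - <<'E'
from h import *; import cv2
f=grab_frame("scene")[60:240,150:310]; g=grab_frame("top")[120:280,200:440]
cv2.imwrite("pics/s2.png",cv2.resize(f,(480,540),interpolation=cv2.INTER_CUBIC));cv2.imwrite("pics/t2.png",cv2.resize(g,None,fx=3.3,fy=3.3,interpolation=cv2.INTER_CUBIC))
for c in("scene","top"): 
  for n in ("oil","soy"): print(c,n,[( [round(float(v)) for v in d["point"]],round(d["p"],2)) for d in models.search_frame(n,c)])
E
```

```text
time_s: 12.5
ee_pos: [448.6, -310.7, 288.7]
ee_rot: [179.9, 0.1, 90.0]
force: [-0.1, 0.3, -0.3]
gripper_width: 59.2
gripper_force: 0.0
time_s: 13.62
ee_pos: [581.6, -81.3, 287.1]
ee_rot: [-179.9, 0.0, 89.9]
force: [-0.0, 1.1, -0.4]
gripper_width: 59.6
gripper_force: 0.0
scene oil [([454, -291, 116], 0.82)]
scene soy [([753, -219, 101], 0.89), ([416, 209, 100], 0.85), ([321, -184, 95], 0.68), ([591, -70, 129], 0.58), ([424, -14, 6], 0.39)]
top oil [([453, -303, 156], 0.59), ([549, -367, 5], 0.33)]
top soy [([404, 175, 121], 0.88), ([760, -228, 180], 0.5)]
```

View pics/s2.png

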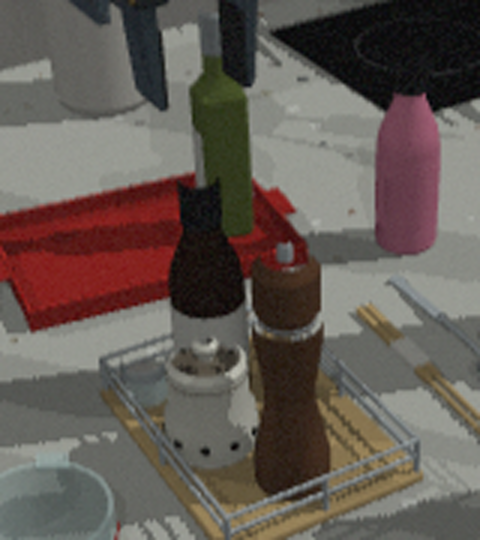

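The oil bottle stands upright in the tray at crop (215,150). The dark brown bottle with the white label at (205,250) is the real soy, while the one at (408,180) is a pink look-alike. The mill head is now clearly visible at (285,285).

```bash
python3 -m crank '-0.3 0.5 0 20 0 0 0; -0.3 0 0 30 0 0 0; -0.3 0 0 30 0 0 0; -0.3 0 0 18 0 0 0; -0.3 0 0 8 0 0 0; -0.3 0 0 3 0 0 0; -0.3 0 0 0 0 0 0; -0.3 0 0 0 0 0 0'
python3 - <<'E'
from h import *; import cv2
f=grab_frame("scene")[90:210,160:280]; 
cv2.imwrite("pics/s3.png",cv2.resize(f,None,fx=4.5,fy=4.5,interpolation=cv2.INTER_CUBIC))
E
```

```text
time_s: 14.92
ee_pos: [582.7, -80.0, 179.3]
ee_rot: [179.9, 0.0, 90.0]
force: [1.2, 0.8, 0.2]
gripper_width: 59.0
gripper_force: 0.0
```

View pics/s3.png

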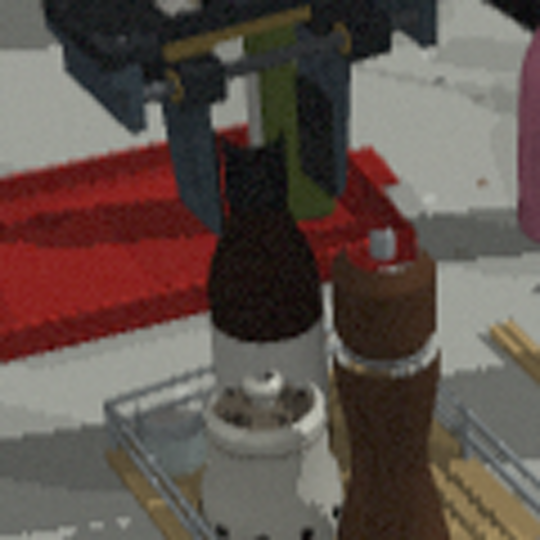

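The open fingers straddle the black cap, which spans x 225–287 between inner finger edges at about 222 and 299. The tool sits about 1–2 mm too far towards -x, so I shift it +1 mm and close.

```bash
python3 -m crank '0 0 1 0 0 0 0; 0.15 0 0 0 0 0 0; 0.25 0 0 0 0 0 0; 1 0 0 0 0 0 0; 1 0 0 0 0 0 0; 1 0 0 0 0 0 0; 1 0 0 0 0 0 0; 1 0 0 0 0 0 0' 30; python3 -m crank '1 0 0 -3 0 0 0; 1 0 0 -8 0 0 0; 1 0 0 -18 0 0 0; 1 0 0 -18 0 0 0; 1 0 0 -18 0 0 0; 1 0 0 -10 0 0 0; 1 0 0 -4 0 0 0; 1 0 0 0 0 0 0'
```

```text
time_s: 15.98
ee_pos: [583.4, -80.0, 178.5]
ee_rot: [180.0, -0.0, 90.0]
force: [0.9, -0.9, -0.4]
gripper_width: 31.4
gripper_force: 30.0
time_s: 16.98
ee_pos: [583.1, -79.9, 257.2]
ee_rot: [-180.0, -0.0, 90.0]
force: [-0.2, 0.3, -2.6]
gripper_width: 31.4
gripper_force: 30.0
```

```bash
python3 -m crank '1 -10 -2 0 0 0 0; 1 -20 -4 0 0 0 0; 1 -30 -6 0 0 0 0; 1 -40 -8 0 0 0 0; 1 -42 -8 0 0 0 0; 1 -40 -8 0 0 0 0; 1 -30 -6 0 0 0 0; 1 -20 -4 0 0 0 0; 1 -10 -1 0 0 0 0; 1 0 0 0 0 0 0'; python3 -m crank '1 0 0 10 0 0 0; 1 0 0 20 0 0 0; 1 0 0 22 0 0 0; 1 0 0 15 0 0 0; 1 0 0 8 0 0 0; 1 0 0 5 0 0 0; 1 0 0 2 0 0 0; 1 0 0 1 0 0 0; 1 0 0 0 0 0 0; 1 0 0 0 0 0 0'
```

```text
time_s: 18.23
ee_pos: [536.2, -322.1, 257.2]
ee_rot: [-180.0, -0.0, 90.0]
force: [-0.2, 0.0, -2.8]
gripper_width: 31.1
gripper_force: 30.0
time_s: 19.48
ee_pos: [536.4, -322.1, 174.7]
ee_rot: [180.0, 0.0, 90.0]
force: [-0.2, -0.2, -3.4]
gripper_width: 31.4
gripper_force: 30.0
```

```bash
python3 -m crank '1 0 0 0.5 0 0 0; 1 0 0 0.5 0 0 0; 1 0 0 0 0 0 0; 1 0 0 0 0 0 0'; python3 -m crank '1 0 0 0.5 0 0 0; 1 0 0 0 0 0 0; 1 0 0 0 0 0 0'
```

```text
time_s: 19.98
ee_pos: [536.2, -322.0, 173.4]
ee_rot: [180.0, -0.0, 90.0]
force: [-0.5, 0.0, -2.6]
gripper_width: 31.5
gripper_force: 30.0
time_s: 20.35
ee_pos: [536.2, -322.0, 172.9]
ee_rot: [180.0, -0.0, 90.0]
force: [0.0, 0.4, -3.0]
gripper_width: 31.2
gripper_force: 30.0
```

```bash
python3 -m crank '1 0 0 0.5 0 0 0; 1 0 0 0 0 0 0; 1 0 0 0 0 0 0';  python3 -m crank '1 0 0 0.3 0 0 0; 1 0 0 0 0 0 0; 1 0 0 0 0 0 0'
```

```text
time_s: 20.72
ee_pos: [536.3, -322.0, 172.5]
ee_rot: [180.0, 0.0, 90.0]
force: [-0.2, 0.4, -2.8]
gripper_width: 31.6
gripper_force: 30.0
time_s: 21.1
ee_pos: [536.4, -322.1, 172.5]
ee_rot: [180.0, 0.0, 90.0]
force: [0.1, 0.2, 1.5]
gripper_width: 31.3
gripper_force: 30.0
```

```bash
python3 -m crank '0.2 0 0 0 0 0 0; 0 0 0 0 0 0 0; -0.3 0 0 0 0 0 0; -0.3 0 0 0 0 0 0; -0.5 0 0 -15 0 0 0; -0.7 0 0 -30 0 0 0; -0.7 0 0 -35 0 0 0; -0.7 0 0 -25 0 0 0; -0.7 0 0 -10 0 0 0'; python3 -m crank '-0.7 15 2 0 0 0 0; -0.7 30 4 0 0 0 0; -0.7 45 6 0 0 0 0; -0.7 50 7 0 0 0 0; -0.7 50 7 0 0 0 0; -0.7 50 7 0 0 0 0; -0.7 50 7 0 0 0 0; -0.7 40 6 0 0 0 0; -0.7 25 3 0 0 0 0; -0.7 14 2 0 0 0 0'
python3 - <<'E'
from h import *; import cv2
p=(150+285.5/3-.5,60+243/3-.5); print(atz("scene",*p,218)); 
print(tri((208+165.5/6-.5,125+202.5/6-.5),p))
C=[587,47.5]
for z in (219,182): print(z,proj("scene",C+[z]),proj("top",C+[z]))
f=grab_frame("scene"); cv2.imwrite("pics/s4.png",cv2.resize(f[100:250,170:320],None,fx=4,fy=4,interpolation=cv2.INTER_CUBIC))
E
```

```text
time_s: 22.22
ee_pos: [536.8, -322.3, 289.9]
ee_rot: [179.8, 0.1, 90.0]
force: [0.3, 0.1, -1.3]
gripper_width: 77.8
gripper_force: 0.0
time_s: 23.48
ee_pos: [586.4, 49.0, 285.8]
ee_rot: [-179.8, -0.0, 90.1]
force: [-0.3, 0.8, 0.2]
gripper_width: 77.5
gripper_force: 0.0
[582.7  43.5 218. ]
(array([584.2,  46.7, 220.1]), np.float64(0.4))
219 [243.80632892 141.5786539 ] [234.72712296 156.75993301]
182 [244.37859717 157.03540833] [235.56660911 159.39197093]
```

View pics/s4.png

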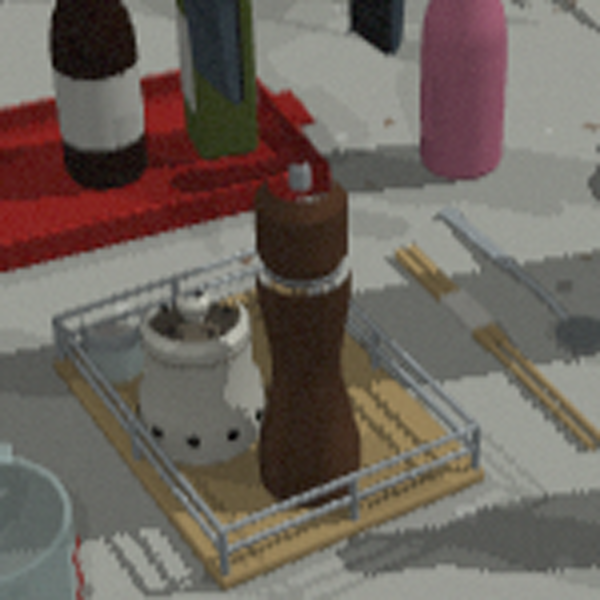

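The soy stands upright in the tray at crop (97,110). The mill in the rack shows its head at x 257–348, y 190–270, and its axis projects to about x 585.7, y 47.

```bash
python3 -m crank '-0.7 0 -1.5 20 0 0 0; -0.7 0 0 30 0 0 0; -0.7 0 0 30 0 0 0; -0.7 0 0 17 0 0 0; -0.7 0 0 9 0 0 0; -0.7 0 0 3 0 0 0; -0.7 0 0 0 0 0 0; -0.4 0 0 0 0 0 0; -0.2 0 0 0 0 0 0; -0.1 0 0 0 0 0 0' 30;  python3 -m crank '1 0 0 0 0 0 0; 1 0 0 0 0 0 0; 1 0 0 0 0 0 0; 1 0 0 0 0 0 0'
```

```text
time_s: 24.78
ee_pos: [585.9, 47.1, 178.4]
ee_rot: [180.0, -0.0, 90.0]
force: [-0.5, -0.3, 0.6]
gripper_width: 51.1
gripper_force: 0.0
time_s: 25.28
ee_pos: [586.1, 47.0, 178.4]
ee_rot: [180.0, -0.0, 90.0]
force: [0.9, 0.0, 1.2]
gripper_width: 47.5
gripper_force: 30.0
```

```bash
python3 -m crank '1 0 0 -3 0 0 0; 1 0 0 -8 0 0 0; 1 0 0 -18 0 0 0; 1 0 0 -28 0 0 0; 1 0 0 -30 0 0 0; 1 0 0 -23 0 0 0; 1 0 0 -14 0 0 0; 1 0 0 -6 0 0 0; 1 0 0 0 0 0 0'; python3 -m crank '1 -15 2 0 0 0 0; 1 -30 4 0 0 0 0; 1 -45 5 0 0 0 0; 1 -50 5 0 0 0 0; 1 -50 5 0 0 0 0; 1 -50 5 0 0 0 0; 1 -50 5 0 0 0 0; 1 -45 3 0 0 0 0; 1 -30 0 0 0 0 0; 1 -15 0 0 0 0 0'; python3 -m crank '1 0 0 10 0 0 0; 1 0 0 22 0 0 0; 1 0 0 32 0 0 0; 1 0 0 32 0 0 0; 1 0 0 20 0 0 0; 1 0 0 10 0 0 0; 1 0 0 5 0 0 0; 1 0 0 2 0 0 0; 1 0 0 0 0 0 0; 1 0 0 0 0 0 0'
```

```text
time_s: 26.4
ee_pos: [585.6, 47.0, 307.8]
ee_rot: [-180.0, -0.0, 90.0]
force: [-0.3, -0.0, -3.4]
gripper_width: 47.4
gripper_force: 30.0
time_s: 27.65
ee_pos: [618.8, -335.5, 306.5]
ee_rot: [-179.9, -0.0, 89.9]
force: [-0.2, 0.7, -2.4]
gripper_width: 47.4
gripper_force: 30.0
time_s: 28.9
ee_pos: [620.0, -333.2, 175.8]
ee_rot: [179.9, 0.0, 90.0]
force: [-1.2, 0.1, -2.9]
gripper_width: 47.4
gripper_force: 30.0
```

```bash
python3 -m crank '1 0 0 1 0 0 0; 1 0 0 1 0 0 0; 1 0 0 0.5 0 0 0; 1 0 0 0 0 0 0; 1 0 0 0 0 0 0'; python3 -m crank '1 0 0 0.5 0 0 0; 1 0 0 0 0 0 0; 1 0 0 0 0 0 0'
```

```text
time_s: 29.52
ee_pos: [619.7, -333.0, 172.6]
ee_rot: [180.0, -0.0, 90.0]
force: [0.6, 0.5, -2.9]
gripper_width: 47.0
gripper_force: 30.0
time_s: 29.9
ee_pos: [619.8, -333.0, 172.4]
ee_rot: [180.0, 0.0, 90.0]
force: [-0.4, 0.1, -1.2]
gripper_width: 47.1
gripper_force: 30.0
```

```bash
python3 -m crank '1 0 0 0.3 0 0 0; 1 0 0 0 0 0 0; -0.1 0 0 0 0 0 0; -0.4 0 0 0 0 0 0; -0.6 0 0 0 0 0 0; -0.7 0 0 -15 0 0 0; -0.7 0 0 -30 0 0 0; -0.7 0 0 -30 0 0 0; -1 0 0 -15 0 0 0; -1 0 0 0 0 0 0'; python3 -m crank '-1 15 0 0 0 0 0; -1 30 0 0 0 0 0; -1 45 0 0 0 0 0; -1 50 0 0 0 0 0; -1 50 0 0 0 0 0; -1 50 0 0 0 0 0; -1 40 0 0 0 0 0; -1 25 0 0 0 0 0; -1 11 0 0 0 0 0; -1 0 0 0 0 0 0'
python3 - <<'E'
from h import *; import cv2
f=grab_frame("scene"); cv2.imwrite("pics/s5.png",cv2.resize(f[90:250,140:300],None,fx=3.75,fy=3.75,interpolation=cv2.INTER_CUBIC))
print(env.state()["ee_pos"])
for z in (111,75):print(proj("scene",[619.5,-17,z]))
for n in("oil","soy","mill"):print(n,[( [round(float(v)) for v in d["point"]],round(d["p"],2)) for d in models.search_frame(n,"scene")])
E
```

```text
time_s: 31.15
ee_pos: [620.2, -333.2, 263.4]
ee_rot: [179.9, 0.1, 90.0]
force: [0.5, -0.9, -0.6]
gripper_width: 90.7
gripper_force: 0.0
time_s: 32.4
ee_pos: [619.3, -16.4, 261.1]
ee_rot: [-179.9, 0.0, 90.1]
force: [-0.1, -0.2, -0.4]
gripper_width: 91.3
gripper_force: 0.0
[619.47776911 -17.24697221 261.29585911]
[217.94391486 174.62680847]
[219.02882807 187.45776007]
oil [([458, -294, 99], 0.56)]
soy [([321, -182, 95], 0.96), ([754, -218, 102], 0.81), ([415, 205, 100], 0.67)]
mill [([632, -316, 107], 0.66)]
```

View pics/s5.png

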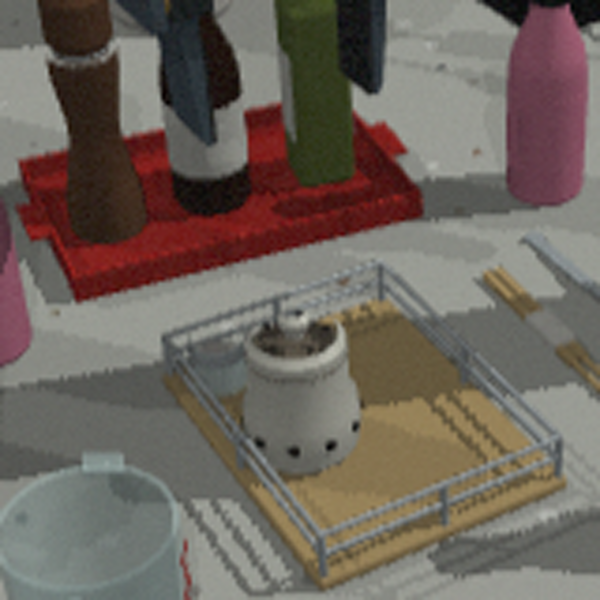

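All three stand upright in the tray (mill at (105,200), soy (210,190), oil (320,170)). The keeper is free, with its knob at crop (295,318), which agrees with (619.5, -17) to within 2 mm.

```bash
python3 -m crank '-1 0 0 20 0 0 0; -1 0 0 35 0 0 0; -1 0 0 40 0 0 0; -1 0 0 35 0 0 0; -1 0 0 25 0 0 0; -1 0 0 15 0 0 0; -1 0 0 12 0 0 0; -1 0 0 7 0 0 0; -1 0 0 0 0 0 0; -1 0 0 0 0 0 0'; python3 -m crank '-0.7 0 0 0 0 0 0; -0.5 0 0 0 0 0 0; -0.4 0 0 0 0 0 0; 1 0 0 0 0 0 0; 1 0 0 0 0 0 0; 1 0 0 0 0 0 0; 1 0 0 0 0 0 0' 35
```

```text
time_s: 33.85
ee_pos: [620.3, -17.0, 73.6]
ee_rot: [179.9, -0.0, 90.0]
force: [0.1, 0.5, -0.2]
gripper_width: 91.3
gripper_force: 0.0
time_s: 34.72
ee_pos: [620.2, -17.0, 73.1]
ee_rot: [179.9, -0.0, 90.0]
force: [1.5, 1.0, 1.1]
gripper_width: 61.5
gripper_force: 35.0
```

```bash
python3 -m crank '1 0 0 -3 0 0 0; 1 0 0 -8 0 0 0; 1 0 0 -18 0 0 0; 1 0 0 -25 0 0 0; 1 0 0 -18 0 0 0; 1 0 0 -8 0 0 0; 1 0 0 0 0 0 0'
python3 - <<'E'
from h import *; import cv2
for c,(u,v) in (("top",(109,212)),("scene",(371,291))):
    f=cv2.imread(f"pics/{c}0.png"); h=cv2.cvtColor(cv2.GaussianBlur(f,(3,3),0),cv2.COLOR_BGR2HSV)
    m=((h[...,0]>5)&(h[...,0]<22)&(h[...,1]>70)).astype(np.uint8); m=cv2.morphologyEx(m,cv2.MORPH_CLOSE,np.ones((5,5)))
    n,l,s,ce=cv2.connectedComponentsWithStats(m); k=l[v,u]
    cs,_=cv2.findContours((l==k).astype(np.uint8),cv2.RETR_EXTERNAL,cv2.CHAIN_APPROX_NONE)
    pts=np.array([atz(c,*p,8)[:2] for p in cs[0][:,0]],np.float32)
    print(c,s[k],cv2.minEnclosingCircle(pts),cv2.fitEllipse(pts))
E
```

```text
time_s: 35.6
ee_pos: [619.7, -17.0, 153.0]
ee_rot: [180.0, -0.0, 90.0]
force: [0.1, 0.3, -3.2]
gripper_width: 61.6
gripper_force: 35.0
top [  86  189   46   46 1679] ((491.1354675292969, 348.0569763183594), 54.199771881103516) ((491.8302001953125, 348.2154235839844), (103.56311798095703, 105.46966552734375), 30.69476890563965)
scene [ 341  269   59   46 2077] ((491.5, 347.54998779296875), 55.92631149291992) ((491.2503662109375, 347.9228820800781), (107.33975982666016, 109.59332275390625), 133.02825927734375)
```

```bash
python3 -m crank '1 15 -5 0 0 0 0; 1 30 -11 0 0 0 0; 1 45 -16 0 0 0 0; 1 48 -17 0 0 0 0; 1 48 -17 0 0 0 0; 1 48 -17 0 0 0 0; 1 46 -16 0 0 0 0; 1 40 -14 0 0 0 0; 1 30 -10.5 0 0 0 0; 1 15 -5 0 0 0 0';  python3 -m crank '1 0 0 10 0 0 0; 1 0 0 20 0 0 0; 1 0 0 20 0 0 0; 1 0 0 15 0 0 0; 1 0 0 8 0 0 0; 1 0 0 4 0 0 0; 1 0 0 1 0 0 0; 1 0 0 0 0 0 0; 1 0 0 0 0 0 0'
```

```text
time_s: 36.85
ee_pos: [489.5, 349.7, 151.9]
ee_rot: [-179.9, 0.0, 90.1]
force: [-0.1, -0.6, -3.9]
gripper_width: 61.5
gripper_force: 35.0
time_s: 37.98
ee_pos: [491.6, 348.3, 75.4]
ee_rot: [180.0, -0.0, 90.0]
force: [0.8, 0.0, -4.1]
gripper_width: 61.5
gripper_force: 35.0
```

```bash
python3 -m crank '1 0 0 2 0 0 0; 1 0 0 1 0 0 0; 1 0 0 0.5 0 0 0; 1 0 0 0 0 0 0; 1 0 0 0 0 0 0'; python3 -m crank '1 0 0 0.5 0 0 0; 1 0 0 0 0 0 0; 1 0 0 0 0 0 0';python3 -m crank '1 0 0 0.4 0 0 0; 1 0 0 0 0 0 0; 1 0 0 0 0 0 0'
```

```text
time_s: 38.6
ee_pos: [491.4, 348.1, 71.4]
ee_rot: [180.0, -0.0, 90.0]
force: [0.0, -0.8, -4.2]
gripper_width: 61.3
gripper_force: 35.0
time_s: 38.98
ee_pos: [491.4, 348.1, 71.0]
ee_rot: [180.0, -0.0, 90.0]
force: [-0.0, -0.4, -3.1]
gripper_width: 61.0
gripper_force: 35.0
time_s: 39.35
ee_pos: [491.5, 348.1, 71.0]
ee_rot: [180.0, -0.0, 90.0]
force: [-0.4, -0.9, 2.4]
gripper_width: 61.5
gripper_force: 35.0
```

```bash
python3 -m crank '-0.5 0 0 0 0 0 0; -0.8 0 0 0 0 0 0; -1 0 0 0 0 0 0; -1 0 0 -10 0 0 0; -1 0 0 -25 0 0 0; -1 0 0 -40 0 0 0; -1 0 0 -45 0 0 0; -1 0 0 -45 0 0 0; -0.7 0 0 -35 0 0 0; -0.7 0 0 -14 0 0 0'; python3 -m crank '-0.7 -20 4 0 0 0 0; -0.7 -40 7.5 0 0 0 0; -0.7 -50 9.4 0 0 0 0; -0.7 -50 9.4 0 0 0 0; -0.7 -50 9.4 0 0 0 0; -0.7 -50 9.4 0 0 0 0; -0.7 -50 9.4 0 0 0 0; -0.7 -50 9.4 0 0 0 0; -0.7 -50 9.4 0 0 0 0; -0.7 -50 9.4 0 0 0 0'; python3 -m crank '-0.7 -50 9.4 0 0 0 0; -0.7 -50 9.4 0 0 0 0; -0.7 -50 9.4 0 0 0 0; -0.7 -40 7.6 0 0 0 0; -0.7 -21 4 0 0 0 0; -0.7 -10 1.6 0 0 0 0; -0.7 0 0 0 0 0 0; -0.7 0 0 0 0 0 0'
python3 - <<'E'
from h import *; import cv2
f=grab_frame("scene"); g=grab_frame("top")
cv2.imwrite("pics/s6.png",np.hstack([cv2.resize(f[190:330,310:440],(390,420)),cv2.resize(g[150:270,50:170],(400,420))]))
cv2.imwrite("pics/s6f.png",f);cv2.imwrite("pics/t6f.png",g)
for c in("scene","top"):print([( [round(float(v)) for v in d["point"]],round(d["p"],2)) for d in models.search_frame("keeper",c)])
E
```

```text
time_s: 40.6
ee_pos: [491.9, 348.5, 287.5]
ee_rot: [179.8, -0.2, 90.0]
force: [0.3, 0.1, 0.3]
gripper_width: 78.0
gripper_force: 0.0
time_s: 41.85
ee_pos: [576.4, -114.7, 282.2]
ee_rot: [-179.8, -0.0, 89.9]
force: [1.3, 0.8, 1.0]
gripper_width: 77.5
gripper_force: 0.0
time_s: 42.85
ee_pos: [619.0, -332.1, 284.2]
ee_rot: [-180.0, -0.0, 90.0]
force: [-0.5, 1.2, -0.5]
gripper_width: 77.6
gripper_force: 0.0
[([515, 356, 68], 0.96)]
[([490, 335, 84], 0.79)]
```

View pics/s6.png

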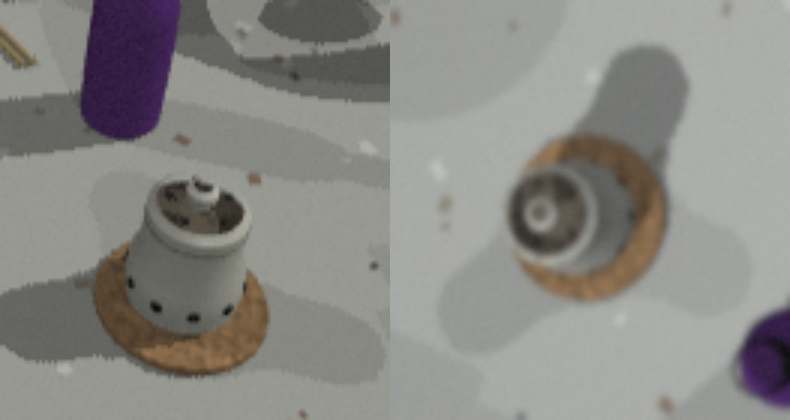

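The keeper stands upright and about central on the mat, with its knob at (203,186) in the left half and (540,212) in the right half. I'll triangulate to check while regrasping the mill.

```bash
python3 -c "
from h import *
print(tri((94.6,210.2),(377.4,251.6)))"; python3 -m crank '-0.7 0 0 20 0 0 0; -0.7 0 0 30 0 0 0; -0.7 0 0 30 0 0 0; -0.7 0 0 18 0 0 0; -0.7 0 0 9 0 0 0; -0.7 0 0 3 0 0 0; -0.7 0 0 0 0 0 0; -0.7 0 0 0 0 0 0'
```

```text
(array([491.8, 345.6, 112.3]), np.float64(0.8))
time_s: 44.05
ee_pos: [619.7, -333.1, 175.4]
ee_rot: [179.9, 0.0, 90.0]
force: [-0.2, -0.2, 0.0]
gripper_width: 77.4
gripper_force: 0.0
```

```bash
python3 -m crank '-0.4 0 0 3 0 0 0; -0.2 0 0 0 0 0 0; -0.1 0 0 0 0 0 0; 1 0 0 0 0 0 0; 1 0 0 0 0 0 0; 1 0 0 0 0 0 0; 1 0 0 0 0 0 0' 30; python3 -m crank '1 0 0 -3 0 0 0; 1 0 0 -8 0 0 0; 1 0 0 -18 0 0 0; 1 0 0 -25 0 0 0; 1 0 0 -25 0 0 0; 1 0 0 -14 0 0 0; 1 0 0 -6 0 0 0; 1 0 0 -1 0 0 0'; python3 -m crank '1 15 0 0 0 0 0; 1 30 0 0 0 0 0; 1 45 0 0 0 0 0; 1 50 -5 0 0 0 0; 1 50 -7 0 0 0 0; 1 50 -7 0 0 0 0; 1 50 -7 0 0 0 0; 1 45 -5 0 0 0 0; 1 30 -3 0 0 0 0; 1 15 0 0 0 0 0'; python3 -m crank '1 0 0 0 0 0 0; 1 0 0 0 0 0 0'
```

```text
time_s: 44.92
ee_pos: [619.5, -333.0, 171.5]
ee_rot: [180.0, 0.0, 90.0]
force: [0.9, 0.6, -0.1]
gripper_width: 47.2
gripper_force: 30.0
time_s: 45.92
ee_pos: [619.1, -332.9, 271.0]
ee_rot: [-180.0, -0.0, 90.0]
force: [-0.7, 0.8, -2.4]
gripper_width: 47.5
gripper_force: 30.0
time_s: 47.18
ee_pos: [584.3, 49.2, 271.0]
ee_rot: [-179.9, -0.0, 90.1]
force: [0.8, -0.4, -1.9]
gripper_width: 47.8
gripper_force: 30.0
time_s: 47.42
ee_pos: [585.4, 46.1, 271.2]
ee_rot: [-180.0, 0.0, 89.9]
force: [0.9, -1.2, -2.3]
gripper_width: 47.4
gripper_force: 30.0
```

```bash
python3 -m crank '1 0 0 12 0 0 0; 1 0 0 22 0 0 0; 1 0 0 25 0 0 0; 1 0 0 15 0 0 0; 1 0 0 8 0 0 0; 1 0 0 5 0 0 0; 1 0 0 2 0 0 0; 1 0 0 1 0 0 0; 1 0 0 0 0 0 0; 1 0 0 0 0 0 0'; python3 -c "
from h import *
e=[]
for i in range(3): grab_frame('top'); e.append(env.state()['ee_pos'])
print(np.mean(e,0))"
```

```text
time_s: 48.68
ee_pos: [585.5, 47.1, 181.7]
ee_rot: [180.0, -0.0, 90.0]
force: [-0.4, -0.3, -1.9]
gripper_width: 47.3
gripper_force: 30.0
[585.4717001   47.06587262 181.64706619]
```

```bash
python3 -m crank '1 0 0.5 2 0 0 0; 1 0 0 1 0 0 0; 1 0 0 0.5 0 0 0; 1 0 0 0 0 0 0; 1 0 0 0 0 0 0'; python3 -m crank '1 0 0 0.5 0 0 0; 1 0 0 0 0 0 0; 1 0 0 0 0 0 0';python3 -m crank '1 0 0 0.4 0 0 0; 1 0 0 0 0 0 0; 1 0 0 0 0 0 0'
```

```text
time_s: 49.45
ee_pos: [585.9, 47.0, 178.0]
ee_rot: [180.0, -0.0, 90.0]
force: [0.4, -0.2, -2.7]
gripper_width: 47.3
gripper_force: 30.0
time_s: 49.82
ee_pos: [585.9, 47.0, 177.5]
ee_rot: [180.0, -0.0, 90.0]
force: [0.1, 0.5, -3.4]
gripper_width: 46.9
gripper_force: 30.0
time_s: 50.2
ee_pos: [586.0, 47.1, 177.4]
ee_rot: [180.0, -0.0, 90.0]
force: [-1.2, 0.4, 1.0]
gripper_width: 47.6
gripper_force: 30.0
```

```bash
python3 -m crank '-0.1 0 0 0 0 0 0; -0.4 0 0 0 0 0 0; -0.6 0 0 0 0 0 0; -0.7 0 0 0 0 0 0; -0.7 0 0 -15 0 0 0; -0.5 0 0 -30 0 0 0; -0.3 0 0 -35 0 0 0; -0.3 0 0 -22 0 0 0; -0.3 0 0 -8 0 0 0'; python3 -m crank '-0.3 -15 -2 0 0 0 0; -0.3 -30 -4 0 0 0 0; -0.3 -45 -6 0 0 0 0; -0.3 -50 -7 0 0 0 0; -0.3 -50 -7 0 0 0 0; -0.3 -50 -7 0 0 0 0; -0.3 -50 -7 0 0 0 0; -0.3 -40 -6 0 0 0 0; -0.3 -25 -3 0 0 0 0; -0.3 -14 -0.7 0 0 0 0'; python3 -m crank '-0.3 0 0 0 0 0 0; -0.3 0 0 20 0 0 0; -0.3 0 0 30 0 0 0; -0.3 0 0 30 0 0 0; -0.3 0 0 17 0 0 0; -0.3 0 0 9 0 0 0; -0.3 0 0 3 0 0 0; -0.3 0 0 0 0 0 0; -0.3 0 0 0 0 0 0'
```

```text
time_s: 51.32
ee_pos: [586.6, 47.1, 289.6]
ee_rot: [179.8, -0.0, 90.0]
force: [-0.3, -0.2, -0.4]
gripper_width: 59.3
gripper_force: 0.0
time_s: 52.58
ee_pos: [534.8, -323.7, 285.6]
ee_rot: [-179.9, -0.1, 89.9]
force: [-0.3, -0.0, 0.1]
gripper_width: 59.2
gripper_force: 0.0
time_s: 53.7
ee_pos: [536.5, -322.2, 178.9]
ee_rot: [179.9, 0.0, 90.0]
force: [-0.2, -0.2, -0.4]
gripper_width: 59.3
gripper_force: 0.0
```

```bash
python3 -m crank '-0.3 0 0 5 0 0 0; -0.3 0 0 1.4 0 0 0; 0 0 0 0 0 0 0; 0.15 0 0 0 0 0 0; 0.25 0 0 0 0 0 0; 1 0 0 0 0 0 0; 1 0 0 0 0 0 0; 1 0 0 0 0 0 0; 1 0 0 0 0 0 0' 30; python3 -m crank '1 0 0 -3 0 0 0; 1 0 0 -8 0 0 0; 1 0 0 -20 0 0 0; 1 0 0 -25 0 0 0; 1 0 0 -20 0 0 0; 1 0 0 -10 0 0 0; 1 0 0 -4 0 0 0; 1 0 0 0 0 0 0'; python3 -m crank '1 10 1 0 0 0 0; 1 20 4 0 0 0 0; 1 30 6 0 0 0 0; 1 40 8 0 0 0 0; 1 42 8 0 0 0 0; 1 40 8 0 0 0 0; 1 30 6 0 0 0 0; 1 20 4 0 0 0 0; 1 10 2 0 0 0 0; 1 0 0 0 0 0 0'; python3 -m crank '1 0 0 10 0 0 0; 1 0 0 20 0 0 0; 1 0 0 22 0 0 0; 1 0 0 15 0 0 0; 1 0 0 8 0 0 0; 1 0 0 5 0 0 0; 1 0 0 0 0 0 0; 1 0 0 0 0 0 0'
```

```text
time_s: 54.82
ee_pos: [536.3, -322.0, 171.7]
ee_rot: [180.0, 0.0, 90.0]
force: [1.3, -0.2, 0.2]
gripper_width: 31.4
gripper_force: 30.0
time_s: 55.82
ee_pos: [535.9, -321.8, 261.1]
ee_rot: [-179.9, -0.0, 90.0]
force: [0.4, -0.8, -2.5]
gripper_width: 31.8
gripper_force: 30.0
time_s: 57.08
ee_pos: [583.1, -79.7, 261.6]
ee_rot: [-180.0, 0.0, 90.0]
force: [-0.7, -0.1, -2.8]
gripper_width: 31.2
gripper_force: 30.0
time_s: 58.08
ee_pos: [583.6, -80.0, 182.3]
ee_rot: [179.9, 0.0, 90.0]
force: [1.2, -0.2, -3.7]
gripper_width: 31.6
gripper_force: 30.0
```

Contact is expected at about 177.7.

```bash
python3 -m crank '1 0 0 2 0 0 0; 1 0 0 1 0 0 0; 1 0 0 0.7 0 0 0; 1 0 0 0 0 0 0; 1 0 0 0 0 0 0'; python3 -m crank '1 0 0 0.5 0 0 0; 1 0 0 0 0 0 0; 1 0 0 0 0 0 0';python3 -m crank '1 0 0 0.4 0 0 0; 1 0 0 0 0 0 0; 1 0 0 0 0 0 0'
```

```text
time_s: 58.7
ee_pos: [583.2, -80.0, 178.0]
ee_rot: [180.0, -0.0, 90.0]
force: [-0.2, 0.2, -3.6]
gripper_width: 31.3
gripper_force: 30.0
time_s: 59.08
ee_pos: [583.3, -80.0, 177.7]
ee_rot: [180.0, 0.0, 90.0]
force: [-0.5, -0.3, -1.0]
gripper_width: 31.2
gripper_force: 30.0
time_s: 59.45
ee_pos: [583.4, -80.0, 177.6]
ee_rot: [179.9, 0.0, 90.0]
force: [0.2, 0.7, 3.5]
gripper_width: 31.0
gripper_force: 30.0
```

```bash
python3 -m crank '0.2 0 0 0 0 0 0; 0 0 0 0 0 0 0; -0.3 0 0 0 0 0 0; -0.3 0 0 0 0 0 0; -0.3 0 0 -15 0 0 0; -0.3 0 0 -30 0 0 0; -0.3 0 0 -35 0 0 0; -0.3 0 0 -22 0 0 0; -0.3 0 0 -8 0 0 0'; python3 -m crank '-0.3 -15 -9 0 0 0 0; -0.3 -35 -20 0 0 0 0; -0.3 -45 -26 0 0 0 0; -0.3 -45 -26 0 0 0 0; -0.3 -45 -26 0 0 0 0; -0.3 -30 -18 0 0 0 0; -0.3 -15.5 -10 0 0 0 0; -0.3 0 0 0 0 0 0; -0.3 0 0 0 0 0 0'; python3 -m crank '-0.3 0 0 20 0 0 0; -0.3 0 0 30 0 0 0; -0.3 0 0 20 0 0 0; -0.3 0 0 10 0 0 0; -0.3 0 0 5 0 0 0; -0.3 0 0 0 0 0 0; -0.3 0 0 0 0 0 0'
```

```text
time_s: 60.58
ee_pos: [583.8, -80.1, 289.6]
ee_rot: [179.8, 0.0, 90.0]
force: [-0.6, -0.4, -1.1]
gripper_width: 59.2
gripper_force: 0.0
time_s: 61.7
ee_pos: [448.5, -309.6, 286.7]
ee_rot: [-180.0, -0.1, 90.0]
force: [0.1, -0.1, -0.1]
gripper_width: 59.4
gripper_force: 0.0
time_s: 62.58
ee_pos: [448.6, -310.6, 202.8]
ee_rot: [179.9, 0.0, 90.0]
force: [-0.3, -0.0, 0.1]
gripper_width: 59.3
gripper_force: 0.0
```

```bash
python3 -m crank '-0.3 0 0 3 0 0 0; -0.3 0 0 1.5 0 0 0; 0.2 0 0 0 0 0 0; 0.3 0 0 0 0 0 0; 0.4 0 0 0 0 0 0; 1 0 0 0 0 0 0; 1 0 0 0 0 0 0; 1 0 0 0 0 0 0; 1 0 0 0 0 0 0' 30; python3 -m crank '1 0 0 -3 0 0 0; 1 0 0 -10 0 0 0; 1 0 0 -20 0 0 0; 1 0 0 -30 0 0 0; 1 0 0 -38 0 0 0; 1 0 0 -38 0 0 0; 1 0 0 -35 0 0 0; 1 0 0 -25 0 0 0; 1 0 0 -15 0 0 0; 1 0 0 -6 0 0 0'; python3 -m crank '1 10 3 0 0 0 0; 1 20 7 0 0 0 0; 1 30 11 0 0 0 0; 1 40 14 0 0 0 0; 1 45 16 0 0 0 0; 1 45 16 0 0 0 0; 1 43 15 0 0 0 0; 1 30 11 0 0 0 0; 1 20 7 0 0 0 0; 1 10 3 0 0 0 0'; python3 -m crank '1 0 0 0 0 0 0; 1 0 0 0 0 0 0; 1 0 0 0 0 0 0'
```

```text
time_s: 63.7
ee_pos: [448.2, -310.5, 197.6]
ee_rot: [180.0, 0.0, 90.0]
force: [0.3, -0.5, 0.2]
gripper_width: 26.4
gripper_force: 30.0
time_s: 64.95
ee_pos: [448.1, -310.5, 418.1]
ee_rot: [180.0, 0.0, 90.0]
force: [0.7, 0.9, -2.8]
gripper_width: 26.2
gripper_force: 30.0
time_s: 66.2
ee_pos: [551.0, -15.9, 416.3]
ee_rot: [-179.8, -0.0, 90.1]
force: [0.0, 0.6, -3.1]
gripper_width: 26.6
gripper_force: 30.0
time_s: 66.58
ee_pos: [550.9, -18.3, 417.6]
ee_rot: [180.0, 0.0, 89.9]
force: [-1.0, -0.2, -3.5]
gripper_width: 26.8
gripper_force: 30.0
```

```bash
python3 -m crank '1 0 0 10 0 0 0; 1 0 0 22 0 0 0; 1 0 0 32 0 0 0; 1 0 0 36 0 0 0; 1 0 0 36 0 0 0; 1 0 0 30 0 0 0; 1 0 0 20 0 0 0; 1 0 0 14 0 0 0; 1 0 0 8 0 0 0; 1 0 0 0 0 0 0'; python3 -m crank '1 0 0 0 0 0 0; 1 0 0 0 0 0 0'
```

```text
time_s: 67.82
ee_pos: [551.1, -17.5, 209.4]
ee_rot: [-180.0, -0.0, 90.0]
force: [-0.3, 0.3, -3.0]
gripper_width: 26.3
gripper_force: 30.0
time_s: 68.08
ee_pos: [551.6, -17.5, 210.3]
ee_rot: [179.9, -0.0, 90.0]
force: [0.4, -0.2, -2.4]
gripper_width: 26.2
gripper_force: 30.0
```

```bash
python3 -m crank '1 0 0 3 0 0 0; 1 0 0 1.5 0 0 0; 1 0 0 1 0 0 0; 1 0 0 0.5 0 0 0; 1 0 0 0 0 0 0; 1 0 0 0 0 0 0'; python3 -m crank '1 0 0 0.5 0 0 0; 1 0 0 0 0 0 0; 1 0 0 0 0 0 0';python3 -m crank '1 0 0 0.4 0 0 0; 1 0 0 0 0 0 0; 1 0 0 0 0 0 0'
```

```text
time_s: 68.82
ee_pos: [551.2, -17.5, 203.5]
ee_rot: [180.0, -0.0, 90.0]
force: [-0.2, -0.5, -3.1]
gripper_width: 26.5
gripper_force: 30.0
time_s: 69.2
ee_pos: [551.3, -17.5, 203.5]
ee_rot: [180.0, -0.0, 90.0]
force: [-1.1, 0.2, 1.7]
gripper_width: 26.0
gripper_force: 30.0
time_s: 69.58
ee_pos: [551.4, -17.5, 203.5]
ee_rot: [179.9, -0.0, 90.0]
force: [-1.8, 0.1, 5.8]
gripper_width: 26.4
gripper_force: 30.0
```

Contact made. I release, rise, and back off to the side so the top view is clear.

```bash
python3 -m crank '0.3 0 0 -0.5 0 0 0; 0 0 0 0 0 0 0; -0.3 0 0 0 0 0 0; -0.3 0 0 0 0 0 0; -0.3 0 0 -15 0 0 0; -0.3 0 0 -30 0 0 0; -0.3 0 0 -35 0 0 0; -0.3 0 0 -20 0 0 0; -0.3 20 -10 0 0 0 0; -0.3 40 -20 0 0 0 0'; python3 -m crank '-0.3 50 -20 0 0 0 0; -0.3 50 -25 0 0 0 0; -0.3 50 -30 0 0 0 0; -0.3 50 -30 0 0 0 0; -0.3 50 -30 0 0 0 0; -0.3 50 -30 0 0 0 0; -0.3 50 -30 0 0 0 0; -0.3 40 -25 0 0 0 0; -0.3 20 -10 0 0 0 0; -0.3 0 0 0 0 0 0'
python3 - <<'E'
from h import *; import cv2
f=grab_frame("top"); cv2.imwrite("pics/t9f.png",f); s=grab_frame("scene"); cv2.imwrite("pics/s9f.png",s)
f0=cv2.imread("pics/top0.png")[125:221,208:328]; f1=f[125:221,208:328]
g0=cv2.imread("pics/scene0.png")[110:250,175:305]; g1=s[110:250,175:305]
r=lambda a:cv2.resize(a,(400,300),interpolation=cv2.INTER_CUBIC)
cv2.imwrite("pics/cmp.png",np.vstack([np.hstack([r(f0),r(f1)]),np.hstack([r(g0),r(g1)])]))
g=lambda a:cv2.cvtColor(a,cv2.COLOR_BGR2GRAY)
# local shifts (dx,dy px) of each thing, before -> after
for n,C,z in (("oil",(551,-17.5),231),("soy",(583,-80),203),("mill",(586,47),190)):
  for c,b,a in (("top","top0","t9f"),("scene","scene0","s9f")):
    p=proj(c,[*C,z]).astype(int); k=11
    A=g(cv2.imread(f"pics/{b}.png")); B=g(cv2.imread(f"pics/{a}.png"))
    sl=np.s_[p[1]-k:p[1]+k,p[0]-k:p[0]+k]
    print(n,c,np.round(cv2.phaseCorrelate(np.float32(A[sl]),np.float32(B[sl]),cv2.createHanningWindow((2*k,2*k),cv2.CV_32F)),2))
print(env.state()["time_s"],env.state()["ee_pos"])
E
```

```text
time_s: 70.82
ee_pos: [520.4, 43.3, 302.7]
ee_rot: [-180.0, -0.0, 89.9]
force: [0.2, 0.5, 0.0]
gripper_width: 59.1
gripper_force: 0.0
time_s: 72.08
ee_pos: [290.1, 453.0, 302.5]
ee_rot: [-180.0, 0.1, 90.1]
force: [-0.1, 0.6, -0.8]
gripper_width: 59.4
gripper_force: 0.0Traceback (most recent call last):
  File "<stdin>", line 14, in <module>
    return _wrapfunc(a, 'round', decimals=decimals, out=out)
    return _wrapit(obj, method, *args, **kwds)
    conv = _array_converter(obj)
ValueError: setting an array element with a sequence. The requested array has an inhomogeneous shape after 1 dimensions. The detected shape was (2,) + inhomogeneous part.
```

View pics/cmp.png

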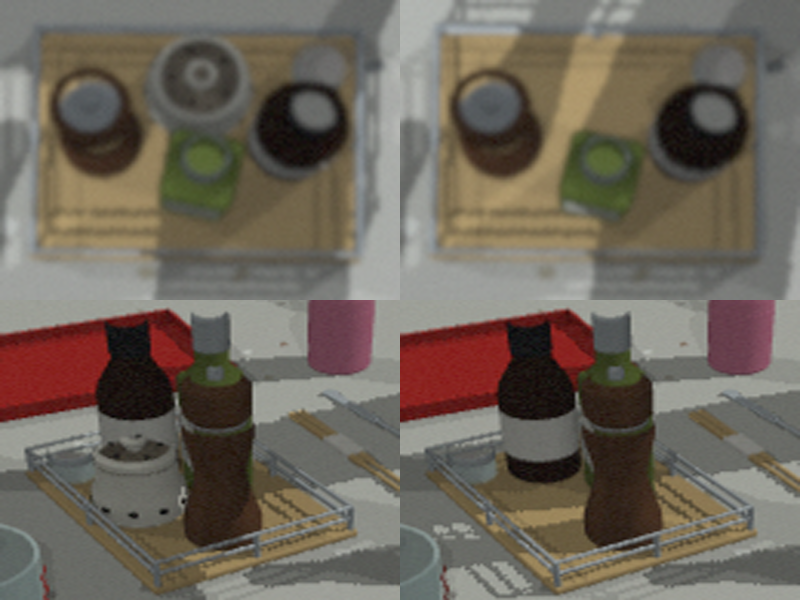

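Before and after match within about 1 px: mill at (90,100), soy (310,115) and oil (205,160) in the top view. All are upright, and the chopsticks, spoon and jug are unmoved, so I hand the job in.

```bash
python3 -c "
from workcell import env
print(env.job_done())"
```

```text
the job is handed in; nothing more can be done
None
```

The job is done and handed in at about 72 s: the keeper stands within about 2–3 mm of the mat's centre. The oil, soy and mill are back upright within about 1 px (roughly 2 mm) of their original spots by eye, because my numeric shift check errored out. The jug, spoon and chopsticks look unmoved.

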